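# Cover the bowl of lentils on the stove

### The arm

A 7-joint arm with a two-finger parallel gripper is mounted at the origin on a cart in front of the work surface, level with it; the furniture and walls round the work are solid. World frame = base frame: x ahead of the robot, y to its left, z up, the work surface at z = 0. Lengths are in m, angles in rad, forces in N, time in s.
With the tool pointing down it reaches from about 0.4 to 0.85 m from the base axis. Payload 4.5 kg.
Tool frame: the origin (TCP) lies midway between the tips of the shut fingers; the grasp point (between the pads) lies 19 mm behind it; z points along the fingers, y is the line along which they close (so a half turn about z gives the same grasp; the last joint's range is limited). The gripper opens to 88 mm and grips with 3 to 60 N. Pads are 18 mm wide; open, the fingers measure 123 mm over their backs; the gripper's body (75 mm by 187 mm) begins 45 mm behind the grasp point.
Start: joints at [1.373, 0.689, -0.195, 1.565, 0.157, 0.902, -0.215], TCP at [0.144, -0.608, 0.239] pointing down, gripper open.
Joint ranges: [-3.01, 3.01], [-0.46, 2.08], [-1.47, 1.51], [0.13, 2.56], [-1, 4.14], [0.04, 2.09], [-2.66, 2.66]. Speed limits (rad/s): [2.57, 2.57, 3.14, 3.14, 3.14, 3.14, 3.14].

### API

Orientations are given as a 3x3 rotation matrix whose columns are the frame's x, y, z axes.
In Python, from station import goto, move_straight, goto_joints, gripper_open, grab, hold, inverse_kinematics, camera, calibration, MotionError, finish_job, spot_in, cut_out, landmark_of, read_time, read_qpos, read_qvel, read_effort, read_position, read_tcp_rot, read_contact_force, read_wrist_torque, read_width, read_finger_force gives the robot as it stands. The module is installed in compiled form; this text tells all that it offers. Calls block until the motion is done:
- goto(position, orientation): joint-space move of the TCP to a pose.
- move_straight(position, feed=0.15, ori=None, max_force=None): straight line of the TCP; ori=None keeps the orientation; feed is the mean speed in m/s. With max_force (N) it stops when the force on the tool has changed by that much, and returns True; else False.
- goto_joints(angles): joint-space move.
- gripper_open() and grab(): open the fingers fully, or close them until they stop; the grip force is fixed at half the most.
- hold(seconds).
- inverse_kinematics(position, orientation): joint angles nearest the present ones, or None.
- camera(name): name is "side" or "top"; returns the picture (420x560x3 uint8, red, green, blue); there is no depth.
- calibration(name): a dict with "fx", "fy", "cx", "cy" (pixels), "rvec" (rotation vector, rad) and "tvec" (3), from world to camera coordinates, as OpenCV has them. Camera axes: x right, y down, z forward; pixel columns grow to the right and rows downward; lengths in m; the calibration is good to about 2 mm. A picture is of the moment at which its call begins. calibration takes no time and is no camera call.
A pose or a line that the arm cannot do raises MotionError and nothing moves.
- finish_job(): hands the job in; it is judged then, once.
Trained networks look in the newest picture that a camera, given by its name, has taken for a name from the list of things; names that differ only in an ending like _2 or _b are one class to them, and where a whole thing is asked for, a point or a joint stands for the part that bears it (a point fixed in the world has none). Each returns a list of dicts, best first, with "confidence" (0 to 1); they miss things now and then, are a little off and sometimes report something else, mostly with a low value. They report only what shows in the picture. A call takes as long as a camera call.
- spot_in(camera, query): "extent" ([left, top, right, bottom] in pixels, round what is visible of it).
- cut_out(camera, query): "region" (420x560 bool, what is visible of it) and "extent" ([left, top, right, bottom] in pixels, round what is visible of it).
- landmark_of(camera, query): "location" ([row, column] in pixels: a listed point, or the origin of a listed thing).
Readings, each from a call of its own:
- read_time(): time.
- read_qpos(): joint angles.
- read_qvel(): joint speeds.
- read_effort(): joint torques, N m.
- read_position(): TCP position.
- read_tcp_rot(): TCP orientation.
- read_contact_force(): force on the tool from outside, world axes, zero at the start.
- read_wrist_torque(): the same for the moment, N m.
- read_width(): opening from 0.0 (shut) to 1.0 (fully open).
- read_finger_force(): force on a finger pad.
Only numpy, scipy, OpenCV 4.12 (cv2) and the standard library are available. Lean on these libraries where they do the work, as an engineer would, in place of code of your own. Each camera call takes 0.05 s, during which the arm holds its last target. There are 200 camera calls.

### The job

Two steel bowls stand on the wooden board: cover the one that holds lentils with the larger of the two steel covers. Pick the cover up by its knob and set it down gently, not dropped, so that it sits centred and level on the rim, fully home, and let go; leave the empty bowl and the small cover where they are and do not push the bowl of lentils about.

Things in the scene. Friction and masses are not known exactly. Their poses are not given: they have to be found in the camera images.
- large_cover_knob (a point): The larger loose steel cover, a disc 100 mm across, 90 g, lying right way up. Upright round black knob 20 mm across, 14 to 38 mm above the cover's underside; this point is on its axis, 26 mm above the underside, z up. Below the rim a tapered plug (68 mm across, 54 at its foot, 6 mm deep) drops into the bowl; the rim's flat underside is 20 mm below this point.
- lentil_bowl: The open steel bowl with yellow split lentils: loose, 87 mm across (about 80 inside the rim), 38 mm high, 120 g, on a round wooden board (240 mm across, 30 mm thick). Origin: centre of its underside, z up. With the cover seated, the cover's knob point is 58 mm above this origin.
- empty_bowl: The other open steel bowl, empty, 92 mm across and 36 mm high, standing on the same board about 118 mm from the first (centre to centre). Origin at the centre of its underside, z up. To be left alone.
- small_cover_knob (a point): The smaller steel cover, a round disc 74 mm across with a black knob 16 mm across, lying on the stove top; too small for the bowls. This point is on the knob's axis, 26 mm above the cover's underside. To be left alone.

How it is judged:
By the outcome, as a careful person would: the job done as asked, in the order asked, and still so for the second after the job is handed in, with the robot touching nothing.
It also fails if it takes over 35 s, if anything falls off the work surface, if the arm or the gripper's body presses on something with over 40 N, if the wrist force passes 120 N, or if a joint passes its speed limit or range.

## Working session

There is one attempt and no reset: what is moved stays moved. The work goes in short steps, each a Python script; the robot and the scene stay as the last script left them, time stands still between calls to the robot, and variables do not carry over. Pictures are saved under pics/ and viewed, at most 10 in all, crops included, and the job is handed in when it is done.

```bash
mkdir -p pics
cat > h.py <<'E'
import numpy as np, cv2
from station import *
def cal(n):
    c=calibration(n); K=np.array([[c['fx'],0,c['cx']],[0,c['fy'],c['cy']],[0,0,1.]])
    return K,cv2.Rodrigues(np.array(c['rvec'],float))[0],np.array(c['tvec'],float).ravel()
def ray(n,rc):
    K,R,t=cal(n); d=R.T@np.linalg.solve(K,[rc[1],rc[0],1.]); return -R.T@t,d/np.linalg.norm(d)
def at_z(n,rc,z):
    o,d=ray(n,rc); return o+d*(z-o[2])/d[2]
def tri(a,b):
    A=np.zeros((3,3));v=np.zeros(3);rs=[ray('side',a),ray('top',b)]
    for o,d in rs:
        P=np.eye(3)-np.outer(d,d);A+=P;v+=P@o
    x=np.linalg.solve(A,v); return x,[np.linalg.norm(np.cross(x-o,d)) for o,d in rs]
def proj(n,p):
    K,R,t=cal(n); q=K@(R@np.asarray(p)+t); return q[:2]/q[2]
def snap(n,f):
    im=camera(n); cv2.imwrite(f'pics/{f}.png',im[:,:,::-1]); return im
E
python3 - <<'E'
from h import *
np.set_printoptions(precision=4,suppress=True)
for n in('side','top'): snap(n,n+'0'); print(n,ray(n,(210,280)))
for q in('large_cover_knob','lentil_bowl','empty_bowl','small_cover_knob'):
    L={}
    for n in('side','top'):
        L[n]=landmark_of(n,q); print(q,n,[(np.round(d['location'],1),round(d['confidence'],2)) for d in L[n][:3]], [(np.round(d['extent']),round(d['confidence'],2)) for d in spot_in(n,q)[:3]])
    if L['side'] and L['top']: print(tri(L['side'][0]['location'],L['top'][0]['location']))
print(read_time())
E
python3 -c "
import cv2,numpy as np
a=[cv2.imread(f'pics/{n}0.png') for n in('side','top')]
cv2.imwrite('pics/both.png',cv2.resize(np.vstack(a),(400,600)))"
```

```text
side (array([ 0.1071, -0.5833,  0.4607]), array([ 0.4984,  0.7286, -0.4698]))
top (array([0.3609, 0.0388, 0.9178]), array([ 0.1866,  0.0084, -0.9824]))
large_cover_knob side [(array([214.4, 184.7]), 0.87)] [(array([283., 214., 343., 263.]), 0.58), (array([156., 204., 214., 242.]), 0.56)]
large_cover_knob top [(array([269.4, 195.8]), 0.95)] [(array([170., 242., 229., 301.]), 0.84)]
(array([0.4294, 0.1827, 0.0222]), [np.float64(0.003244666772796456), np.float64(0.003244666772796572)])
lentil_bowl side [(array([250.8, 312.9]), 0.9)] [(array([283., 218., 345., 261.]), 0.7)]
lentil_bowl top [] [(array([315., 185., 368., 241.]), 0.73)]
empty_bowl side [(array([218.4, 346.3]), 0.91)] [(array([321., 188., 377., 227.]), 0.63)]
empty_bowl top [(array([155.1, 310.2]), 0.8)] [(array([286., 120., 340., 171.]), 0.78)]
(array([ 0.6296, -0.0046,  0.0307]), [np.float64(0.0031991477177748225), np.float64(0.003199147717774536)])
small_cover_knob side [(array([185.8, 286.5]), 0.66)] [(array([268., 174., 303., 201.]), 0.93)]
small_cover_knob top [(array([146.7, 201.9]), 0.98)] [(array([183., 126., 229., 169.]), 0.61)]
(array([0.6455, 0.1856, 0.0127]), [np.float64(0.0032445101896953084), np.float64(0.003244510189695271)])
0.9
```

View pics/side0.png

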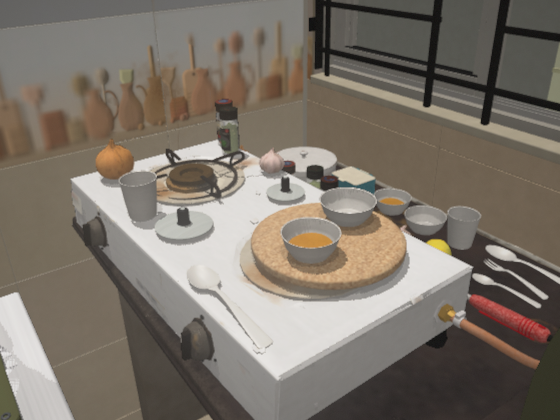

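View pics/top0.png

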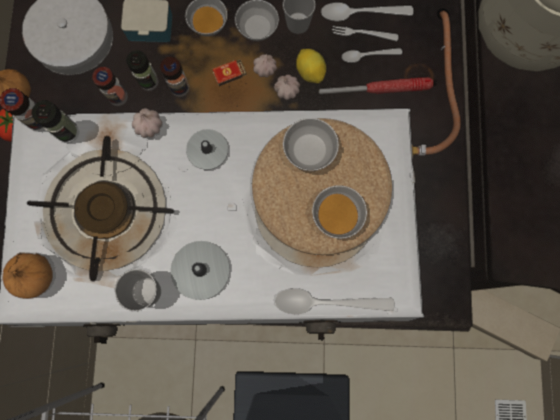

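The pictures show the large cover at side (184,222) and top (200,270), with the small cover at top (207,148). The lentil bowl (orange) is at side (311,240) and top (339,213), and the empty bowl is at top (311,145). The side network's "large cover" spot on the bowl is wrong. Next I'll refine with silhouettes at the known heights.

```bash
cat >> h.py <<'E'
def circ(x,y,z,r):
    a=np.linspace(0,2*np.pi,60); return np.c_[x+r*np.cos(a),y+r*np.sin(a),z+0*a]
def sil(n,x,y,cs):
    m=np.zeros((420,560),np.uint8)
    pts=np.vstack([[proj(n,p) for p in circ(x,y,z,r)] for z,r in cs]).astype(np.float32)
    return cv2.convexHull(pts)
def fit(n,reg,cs,g):
    "x,y so that the hull of the circles cs=(z,r) has the bounding box centre of the region"
    from scipy.optimize import least_squares
    ys,xs=np.where(reg); b=np.array([xs.min()-.5,xs.max()+.5,ys.min()-.5,ys.max()+.5])
    def f(p):
        h=sil(n,*p,cs)[:,0]; return np.r_[h[:,0].min(),h[:,0].max(),h[:,1].min(),h[:,1].max()]-b
    s=least_squares(f,g,diff_step=1e-3); return s.x,s.fun
BOWL=[(.068,.0435),(.03,.025)]
COVER=[(.007,.05),(.038,.009)]
E
python3 - <<'E'
from h import *
np.set_printoptions(precision=4,suppress=True)
for n in('side','top'):
    im=camera(n); out=im.copy()
    for q,cs,g in(('lentil_bowl',BOWL,(.54,-.05)),('large_cover_knob',COVER,(.43,.183)),('empty_bowl',[(.066,.046),(.03,.025)],(.63,0))):
        for d in cut_out(n,q)[:2]:
            p,r=fit(n,d['region'],cs,g); print(n,q,round(d['confidence'],2),d['extent'],p,r)
            out[d['region'].astype(np.uint8)-cv2.erode(d['region'].astype(np.uint8),np.ones((3,3)))>0]=(255,0,255)
    cv2.imwrite(f'pics/m_{n}.png',out[:,:,::-1])
    print('knob',at_z(n,landmark_of(n,'large_cover_knob')[0]['location'],.026), 'bowl',[at_z(n,d['location'],.03) for d in landmark_of(n,'lentil_bowl')[:1]])
    # dark knob blob
    g=im.max(2); c=proj(n,(.43,.183,.026)).astype(int); w=g[c[1]-14:c[1]+14,c[0]-14:c[0]+14]<60
    r,cc=np.where(w); rc=(r.mean()+c[1]-14,cc.mean()+c[0]-14); print('blob',w.sum(),rc,at_z(n,rc,.026))
D=lambda s:np.array([[0,s,0],[s,0,0],[0,0,-1.]])
for s in(1,-1):
    for p in((.43,.183,.12),(.43,.183,.018),(.54,-.05,.16),(.54,-.05,.08)): print(s,inverse_kinematics(p,D(s)))
a=np.hstack([cv2.imread('pics/m_side.png')[150:300,130:400],cv2.imread('pics/m_top.png')[110:310,160:400][:150]*1]) if 0 else None
s=cv2.imread('pics/m_side.png')[160:300,130:400]; t=cv2.imread('pics/m_top.png')[110:310,160:400]
cv2.imwrite('pics/m.png',np.hstack([cv2.resize(s,None,fx=1.45,fy=1.45,interpolation=0),cv2.resize(t,(390,203*1),interpolation=0)]) if 0 else cv2.resize(np.hstack([np.pad(s,((0,60),(0,0),(0,0))),t]),None,fx=1.5,fy=1.5,interpolation=0))
E
```

```text
side lentil_bowl 0.7 [281.7, 214.4, 342.7, 264.4] [ 0.5219 -0.0542] [ 0.0034 -0.0023  0.2533 -0.2068]
side large_cover_knob 0.73 [157.8, 203.4, 210.8, 242.7] [0.4243 0.1722] [-0.5496  0.5552  0.6011 -0.6136]Traceback (most recent call last):
  File "<stdin>", line 7, in <module>
  File "h.py", line 31, in fit
    s=least_squares(f,g,diff_step=1e-3); return s.x,s.fun
    return func(*args, **kwargs)
    result = trf(vector_fun.fun, vector_fun.jac, x0, f0, J0, lb, ub, ftol, xtol,
                 gtol, max_nfev, x_scale, loss_function, tr_solver,
                 tr_options.copy(), verbose, callback=callback_wrapped)
    return trf_no_bounds(
        fun, jac, x0, f0, J0, ftol, xtol, gtol, max_nfev, x_scale,
        loss_function, tr_solver, tr_options, verbose, callback=callback)
    f_new = fun(x_new)
    self._update_fun()
    ~~~~~~~~~~~~~~~~^^
    self.f = self.fun_wrapped(xp_copy(self.x))
             ~~~~~~~~~~~~~~~~^^^^^^^^^^^^^^^^^
    return np.atleast_1d(self.fun(x))
                         ~~~~~~~~^^^
    return self.f(x, *self.args, **self.kwargs)
           ~~~~~~^^^^^^^^^^^^^^^^^^^^^^^^^^^^^^
  File "h.py", line 30, in f
    h=sil(n,*p,cs)[:,0]; return np.r_[h[:,0].min(),h[:,0].max(),h[:,1].min(),h[:,1].max()]-b
      ~~~^^^^^^^^^
  File "h.py", line 23, in sil
    pts=np.vstack([[proj(n,p) for p in circ(x,y,z,r)] for z,r in cs]).astype(np.float32)
                    ~~~~^^^^^
  File "h.py", line 16, in proj
    K,R,t=cal(n); q=K@(R@np.asarray(p)+t); return q[:2]/q[2]
          ~~~^^^
  File "h.py", line 4, in cal
    c=calibration(n); K=np.array([[c['fx'],0,c['cx']],[0,c['fy'],c['cy']],[0,0,1.]])
ValueError: time passes only in moves, steps and waits
```

```bash
sed -i 's/^def cal(n)/import functools\n@functools.lru_cache(None)\ndef cal(n)/' h.py
python3 - <<'E'
from h import *
np.set_printoptions(precision=4,suppress=True)
for n in('side','top'):
    im=camera(n); out=im.copy()
    for q,cs,g in(('lentil_bowl',BOWL,(.54,-.05)),('large_cover_knob',COVER,(.43,.183)),('empty_bowl',[(.066,.046),(.03,.025)],(.63,0))):
        for d in cut_out(n,q)[:1]:
            p,r=fit(n,d['region'],cs,g); print(n,q,round(d['confidence'],2),d['extent'],p,r)
            m=d['region'].astype(np.uint8)
            out[(m-cv2.erode(m,np.ones((3,3),np.uint8)))>0]=(255,0,255)
            cv2.polylines(out,[sil(n,*p,cs).astype(int)],True,(0,255,0))
    print('knob',at_z(n,landmark_of(n,'large_cover_knob')[0]['location'],.026), 'bowl',[at_z(n,d['location'],.03) for d in landmark_of(n,'lentil_bowl')[:1]])
    g=im.max(2); c=proj(n,(.43,.18,.026)).astype(int); w=g[c[1]-16:c[1]+16,c[0]-16:c[0]+16]<60
    r,cc=np.where(w); rc=(r.mean()+c[1]-16,cc.mean()+c[0]-16); print('blob',w.sum(),rc,at_z(n,rc,.026))
    cv2.imwrite(f'pics/m_{n}.png',out[:,:,::-1])
D=lambda s:np.array([[0,s,0],[s,0,0],[0,0,-1.]])
for s in(1,-1):
    for p in((.43,.183,.12),(.43,.183,.018),(.54,-.05,.16),(.54,-.05,.08)): print(s,inverse_kinematics(p,D(s)))
s=cv2.imread('pics/m_side.png')[160:300,130:400]; t=cv2.imread('pics/m_top.png')[110:310,160:400]
cv2.imwrite('pics/m.png',cv2.resize(np.hstack([np.pad(s,((0,60),(0,0),(0,0))),t]),None,fx=1.55,fy=1.55,interpolation=0))
E
```

```text
side lentil_bowl 0.57 [277.7, 217.0, 342.6, 260.4] [ 0.5219 -0.0542] [ 0.0034 -0.0023  0.2533 -0.2068]
side large_cover_knob 0.86 [155.5, 206.8, 213.3, 241.7] [0.4259 0.1755] [-0.4496  0.4513 -0.3781  0.2438]
side empty_bowl 0.61 [318.1, 187.9, 375.9, 231.2] [ 0.6324 -0.0064] [-0.1024  0.0985 -0.4571  0.3585]
knob [0.4283 0.1815 0.026 ] bowl [array([ 0.5259, -0.0491,  0.03  ])]
blob 0 (np.float64(nan), np.float64(nan)) [nan nan nan]
top lentil_bowl 0.57 [314.4, 183.3, 367.4, 239.5] [ 0.5229 -0.0491] [ 0.4648 -0.4647 -0.5387  0.5275]
top large_cover_knob 0.82 [173.4, 242.5, 230.9, 301.0] [0.4273 0.1793] [ 0.0578 -0.0578 -0.0893  0.0869]
top empty_bowl 0.85 [287.4, 120.0, 339.4, 169.0] [ 0.6366 -0.0013] [-0.7891  0.7872 -0.6469  0.6062]
knob [0.423  0.1775 0.026 ] bowl [array([ 0.5225, -0.0549,  0.03  ])]
blob 98 (np.float64(269.734693877551), np.float64(200.0)) [0.4258 0.1763 0.026 ]
1 [-0.5513  0.7087  0.0809  2.145  -0.1824  0.2941 -0.3151]
1 [-0.5233  0.9215  0.0366  2.1735 -0.5571  0.0552  0.0552]
1 [ 0.265   0.7208 -0.4298  1.8845  0.4791  0.6393 -0.4617]
1 [ 0.1816  0.8396 -0.2931  1.9324  0.5237  0.4446 -0.4978]
-1 [-0.8248  0.7875  0.549   2.1585 -0.9724  0.464  -2.6395]
-1 [ 0.161   1.2827 -1.2585  2.1395  1.4826  1.1579  1.2273]
-1 [-0.2508  0.7429  0.4423  1.9117 -0.534   0.6052 -2.6042]
-1 [-0.2003  0.869   0.3583  1.9526 -0.6779  0.4413 -2.4754]<stdin>:13: RuntimeWarning: Mean of empty slice.
  ret = ret.dtype.type(ret / rcount)
```

View pics/m.png

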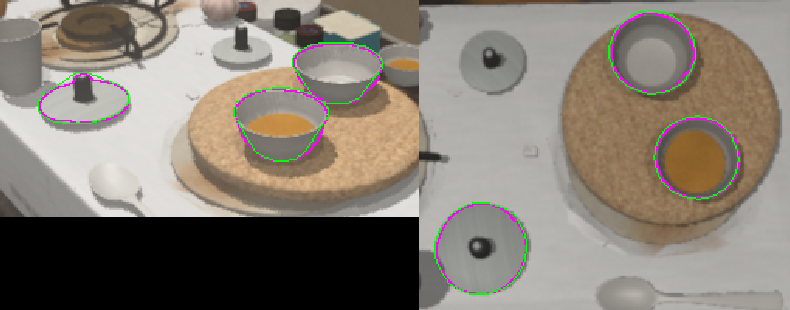

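Picture: the outlines match the objects in both views, so the cover is at about (0.427,0.177) and the bowl at about (0.522,-0.052). I'll pick a yaw with good joint margin, go above the cover, and take one close look.

```bash
cat >> h.py <<'E'
LO=np.array([-3.01,-.46,-1.47,.13,-1,.04,-2.66]);HI=np.array([3.01,2.08,1.51,2.56,4.14,2.09,2.66])
def D(a): # closing axis at angle a from world x
    c,s=np.cos(a),np.sin(a); y=np.array([c,s,0]); z=np.array([0,0,-1.]); return np.c_[np.cross(y,z),y,z]
C=np.array([.4265,.1772]);B=np.array([.5225,-.0515])
E
python3 - <<'E'
from h import *
np.set_printoptions(precision=3,suppress=True)
res=[]
for a in list(range(-20,61,10))+list(range(160,241,10)):
    R=D(np.radians(a)); qs=[inverse_kinematics(p,R) for p in((*C,.10),(*C,.018),(*C,.2),(*B,.2),(*B,.08))]
    if any(q is None for q in qs): continue
    m=[np.min(np.minimum(q-LO,HI-q)) for q in map(np.array,qs)]
    jump=max(np.abs(np.array(qs[i])-qs[i+1]).max() for i in(0,1,3)); res.append((min(m),a,jump))
res.sort(key=lambda r:-r[0]); print(np.array(res[:8]))
E
```

```text
[[  0.196   0.      1.726]
 [  0.104 210.      4.285]
 [  0.044 230.      4.414]
 [  0.043 240.      4.481]
 [  0.037 160.      4.449]
 [  0.022 200.      4.206]
 [  0.018 180.      3.852]
 [  0.014 170.      0.496]]
```

```bash
python3 - <<'E'
from h import *
np.set_printoptions(precision=3,suppress=True)
goto((*C,.16),D(0)); print(read_time(),read_position(),read_qpos(),read_contact_force())
for a in range(-40,71,10):
    R=D(np.radians(a)); print(a,[None if q is None else (round(float(np.min(np.minimum(np.array(q)-LO,HI-q))),3),round(float(np.abs(np.array(q)-read_qpos()).max()),2)) for q in (inverse_kinematics(p,R) for p in((*C,.16),(*C,.018),(*C,.2),(*B,.2),(*B,.08)))])
snap('top','a_top')
snap('side','a_side')
E
python3 -c "
import cv2,numpy as np
cv2.imwrite('pics/a.png',cv2.resize(np.hstack([cv2.imread(f'pics/a_{n}.png') for n in('side','top')]),(800,300)))"
```

```text
4.6417 [0.427 0.176 0.16 ] [-0.313  0.63  -0.281  2.12   0.394  0.441 -0.903] [-0.45  -0.714  0.772]
-40 [(0.361, 0.45), (0.121, 1.55), (0.473, 0.43), (0.597, 0.45), (0.316, 0.41)]
-30 [(0.368, 0.34), (0.121, 1.38), (0.475, 0.31), (0.607, 0.49), (0.326, 0.43)]
-20 [(0.377, 0.22), (0.121, 1.2), (0.477, 0.19), (0.62, 0.52), (0.337, 0.45)]
-10 [(0.388, 0.11), (0.121, 1.03), (0.479, 0.1), (0.634, 0.56), (0.35, 0.47)]
0 [(0.401, 0.0), (0.121, 0.88), (0.48, 0.11), (0.649, 0.59), (0.366, 0.5)]
10 [(0.416, 0.11), (0.006, 0.39), (0.482, 0.16), (0.662, 0.63), (0.384, 0.52)]
20 [(0.433, 0.23), (0.009, 0.39), (0.484, 0.28), (0.664, 0.76), (0.405, 0.61)]
30 [(0.445, 0.35), (0.013, 0.41), (0.486, 0.41), (0.665, 0.89), (0.429, 0.73)]
40 [(0.447, 0.46), (0.018, 0.47), (0.487, 0.53), (0.666, 1.03), (0.455, 0.85)]
50 [(0.448, 0.59), (0.024, 0.54), (0.489, 0.66), (0.668, 1.17), (0.487, 0.98)]
60 [(0.45, 0.71), (0.034, 0.62), (0.491, 0.78), (0.669, 1.3), (0.52, 1.1)]
70 [(0.451, 0.84), (0.048, 0.7), (0.492, 0.92), (0.67, 1.44), (0.555, 1.24)]
```

View pics/a.png

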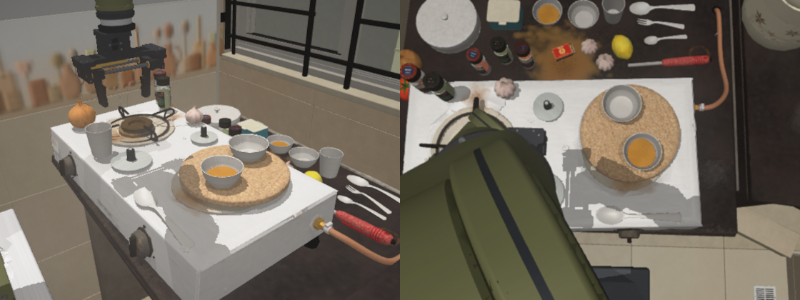

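The gripper is open over the cover (side view), closing along x, with the cup clear of the body. Now descend and grasp.

```bash
python3 - <<'E'
from h import *
np.set_printoptions(precision=4,suppress=True)
move_straight((*C,.06),feed=.1); print(read_position(),read_qpos(),read_contact_force())
try: print('hit',move_straight((*C,.0185),feed=.04,max_force=4))
except MotionError as e: print(e)
print(read_position(),read_qpos(),read_contact_force(),read_time(), read_tcp_rot()[:,2])
snap('side','b_side')
E
python3 -c "
import cv2
cv2.imwrite('pics/b.png',cv2.resize(cv2.imread('pics/b_side.png')[130:280,90:290],(800,600)))"
```

```text
[0.4267 0.1773 0.0604] [-0.4318  0.8254 -0.1003  2.181   0.495   0.1554 -0.9899] [0.8604 0.0162 0.4313]
hit False
[0.4266 0.1773 0.0187] [-0.4755  0.9164 -0.0294  2.1883  0.5668  0.0435 -1.0598] [ 0.2234  0.5243 -1.0622] 7.0833 [ 0.0004  0.0002 -1.    ]
```

View pics/b.png

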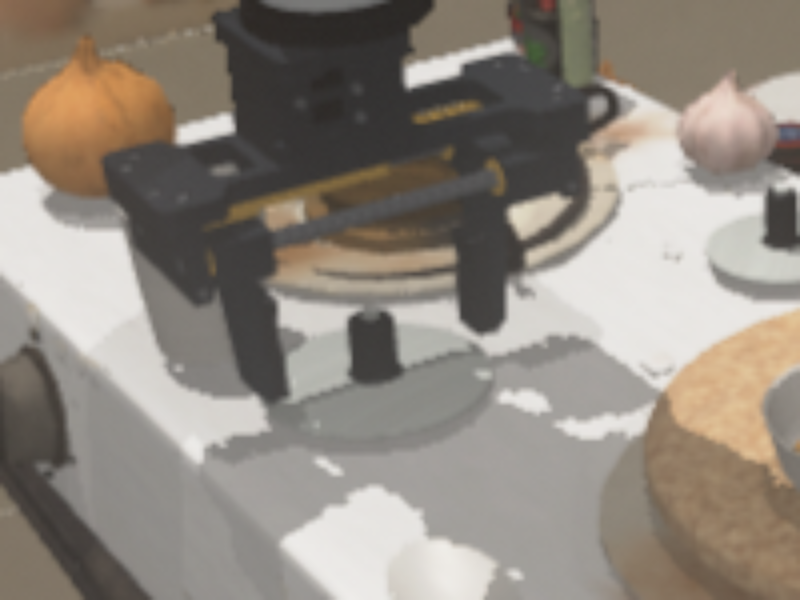

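The knob (crop 372,345) sits between the fingertips (268,398) and (487,328), so it is well centred. Grasp slightly higher, to keep joint 6 off its limit, then lift.

Run:
```python
from h import *
np.set_printoptions(precision=4,suppress=True)
move_straight((*C,.0202),feed=.05)
grab(); print(read_width(),read_finger_force(),read_position(),read_qpos()[5])
p=read_position(); move_straight((p[0],p[1],.05),feed=.05); move_straight((p[0],p[1],.17),feed=.12)
print(read_width(),read_contact_force(),read_position(),read_time())
goto((*B,.17),D(0)); print(read_position(),read_qpos(),read_time())
move_straight((*B,.115),feed=.1)
P=np.array(read_position()); print(P,read_tcp_rot()); dz=P[2]-.0202
im=snap('side','c_side'); it=snap('top','c_top')
for n,i in(('side',im),('top',it)):
    # expected silhouettes at the fitted positions
    o=i.copy()
    for cs,p in((BOWL,B),([(.006+dz,.05),(.009+dz,.05)],P[:2])): cv2.polylines(o,[np.round(sil(n,*p,cs)*8).astype(int)],True,(0,255,0),1,0,3)
    c=proj(n,(*B,.08)).astype(int); cv2.imwrite(f'pics/c2_{n}.png',cv2.resize(o[c[1]-65:c[1]+65,c[0]-65:c[0]+65,::-1],(400,400)))
a=[cv2.imread(f'pics/c2_{n}.png') for n in('side','top')]; cv2.imwrite('pics/c.png',np.hstack(a))
```

```text
0.21395363779133444 29.98831144736414 [0.4265 0.1772 0.0202] 0.04806381803549596
0.22021472483990023 [ 1.9991 -0.7238 -0.6166] [0.4261 0.1769 0.1695] 10.3333
[ 0.5222 -0.0494  0.1698] [ 0.2734  0.688  -0.4359  1.928   0.471   0.6274 -0.4607] 11.3083
[ 0.5228 -0.0508  0.1153] [[-0.001   1.      0.0005]
 [ 1.      0.001   0.0003]
 [ 0.0003  0.0005 -1.    ]]
```

View pics/c.png

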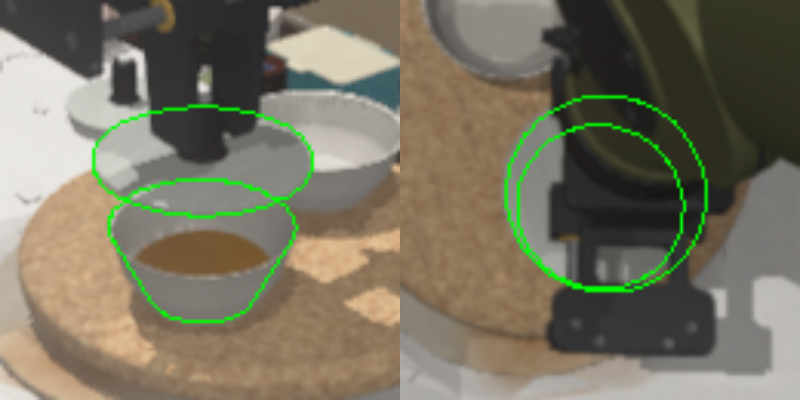

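In the side view the held cover's and the bowl's outlines agree with the model (rim centre about crop 203,165, above bowl centre 203,225). One quantitative side check of the relative offset, this time excluding the knob and fingers.

Run:
```python
from h import *
np.set_printoptions(precision=4,suppress=True)
P=np.array(read_position()); dz=P[2]-.0202; print(P)
im=camera('side'); out=im.copy()
fits=[]
for q,cs,g in(('large_cover_knob',[(.006+dz,.05),(.009+dz,.05)],P[:2]),('lentil_bowl',BOWL,B)):
    for d in cut_out('side',q)[:2]:
        m=d['region'].astype(np.uint8); pr=proj('side',(*g,cs[0][0])); print(q,d['confidence'],d['extent'],pr)
        h=sil('side',*g,cs)[:,0]; print(' model box',h.min(0),h.max(0))
        p,r=fit('side',d['region'],cs,g); print(' fit',p,r)
        out[(m-cv2.erode(m,np.ones((3,3),np.uint8)))>0]=(255,0,255)
cv2.imwrite('pics/d.png',cv2.resize(out[170:280,240:387,::-1],(800,600),interpolation=0))
```

```text
[ 0.523  -0.0512  0.1157]
large_cover_knob 0.84 [274.9, 186.9, 348.7, 229.9] [310.4416 209.7118]
 model box [274.8834 192.1376] [346.3559 227.4119]
 fit [ 0.5263 -0.0479] [-0.0462  0.0522  2.2751 -1.8106]
lentil_bowl 0.68 [278.7, 223.3, 339.6, 260.0] [310.0644 230.4722]
 model box [279.7726 215.9403] [340.5786 262.2968]
 fit [ 0.5165 -0.0588] [-1.2469  1.2129 -4.5328  3.4924]
```

View pics/d.png

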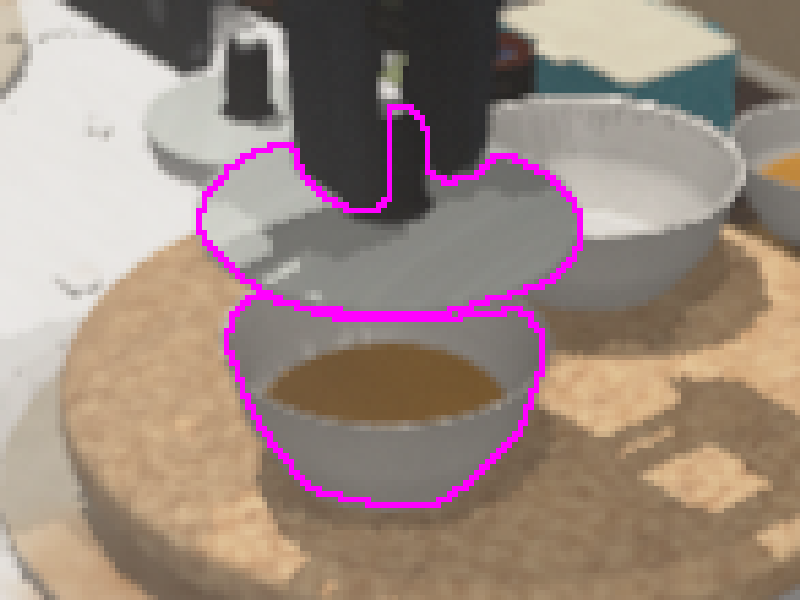

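Column centres: cover 311.6, bowl 310.9 against model 310.6 and 310.2, so they agree to about 0.5 mm. The cover is level. Lower gently.

Run:
```python
from h import *
np.set_printoptions(precision=4,suppress=True)
move_straight((*B,.088),feed=.05); hold(.2); print(read_position(),read_contact_force())
print('hit',move_straight((*B,.079),feed=.015,max_force=2.5)); print(read_position(),read_contact_force(),read_width(),read_time())
snap('side','e')
P=np.array(read_position()); i=cv2.imread('pics/e.png')
h=sil('side',*B,[(.068,.05),(.071,.05)]); cv2.polylines(i,[np.round(h*8).astype(int)],True,(0,255,0),1,0,3)
cv2.imwrite('pics/e2.png',cv2.resize(i[170:280,240:387],(800,600),interpolation=0))
```

```text
[ 0.5227 -0.0515  0.0883] [ 0.0408  0.1862 -0.8934]
hit True
[ 0.5225 -0.0515  0.0819] [-0.7906  0.7155  4.5779] 0.21516172670067243 13.6083
```

View pics/e2.png

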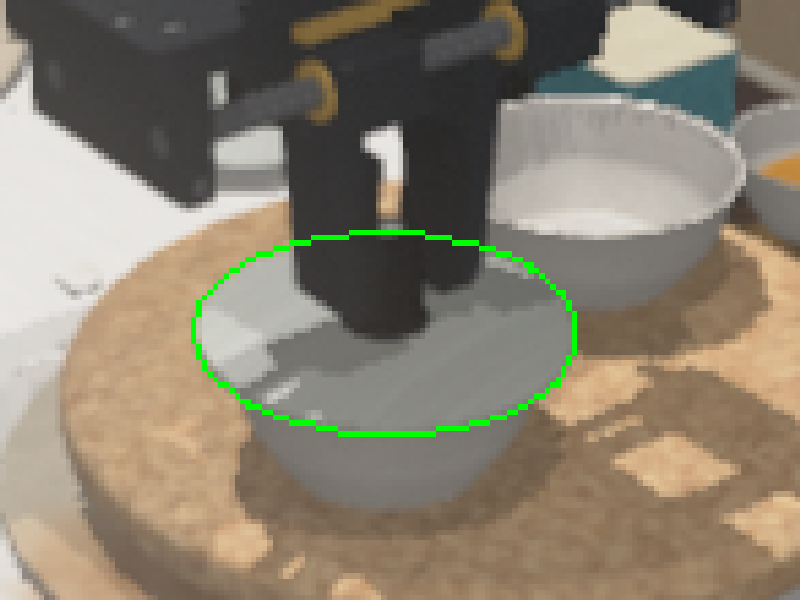

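Contact came at TCP z = 0.0819, against 0.082 predicted for fully home, and the cover fills the expected rim outline (centre 385,333). Release, retreat straight up, and check from both cameras.

Run:
```python
from h import *
np.set_printoptions(precision=4,suppress=True)
gripper_open(); hold(.2); print(read_contact_force(),read_width())
p=read_position(); move_straight((p[0],p[1],.13),feed=.06); move_straight((p[0],p[1],.22),feed=.15)
goto((.42,.2,.26),D(0)); print(read_time(),read_contact_force())
for n in('side','top'):
    snap(n,'f_'+n); i=cv2.imread(f'pics/f_{n}.png')
    for cs,p in(([(.068,.05),(.071,.05)],B),([(.066,.046),(.066,.045)],(.634,-.004))): cv2.polylines(i,[np.round(sil(n,*p,cs)*8).astype(int)],True,(0,255,0),1,0,3)
    k=landmark_of(n,'large_cover_knob'); print([at_z(n,d['location'],.088) for d in k[:1]])
    c=proj(n,(.56,-.04,.07)).astype(int); cv2.imwrite(f'pics/f2_{n}.png',cv2.resize(i[c[1]-60:c[1]+60,c[0]-60:c[0]+60],(400,400),interpolation=0))
cv2.imwrite('pics/f.png',np.hstack([cv2.imread(f'pics/f2_{n}.png') for n in('side','top')]))
```

```text
[0.4067 0.2375 0.6838] 0.9995670746782106
17.7333 [ 0.0036  0.8338 -0.4112]
[array([ 0.5218, -0.0536,  0.088 ])]
[array([ 0.5174, -0.0475,  0.088 ])]
```

View pics/f.png

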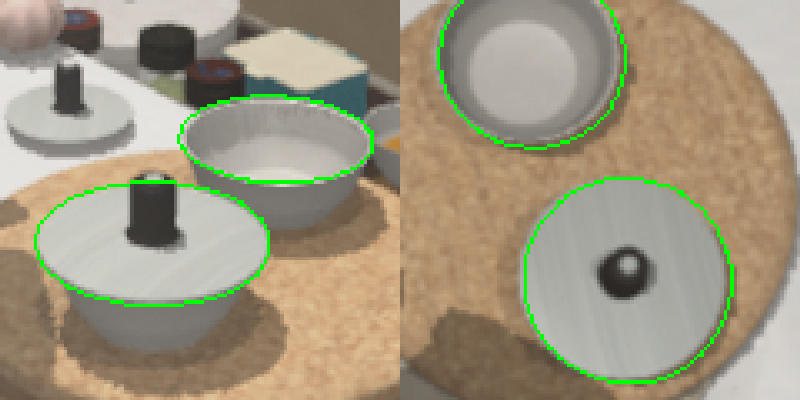

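The cover sits level on the bowl within its predicted outline in both views (side centre 152,243, top centre 628,280), and the empty bowl hasn't moved. Handing in.

```bash
python3 -c "
from station import *
print(finish_job())"
```

```text
the job is handed in; nothing more can be done
None
```

The large cover is on the lentil bowl, set down gently and released at about 17.7 s. Both cameras show it level and centred on the rim, touchdown height matched fully home, and I handed the job in (no verdict was returned).

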